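# Stir the hazelnuts and latch the roaster lid

### The arm

A 7-joint arm with a two-finger parallel gripper is mounted at the origin on the work surface. World frame = base frame: x ahead of the robot, y to its left, z up, the work surface at z = 0. Lengths are in m, angles in rad, forces in N, time in s.
With the tool pointing down it reaches from about 0.425 to 0.975 m from the base axis. Payload 16.7 kg.
Tool frame: the origin (TCP) lies between the finger pads; the fingertips stand 25 mm ahead of it and the grasp point (between the pads) lies 6 mm ahead of it; z points along the fingers, y is the line along which they close (so a half turn about z gives the same grasp; the last joint's range is limited). The gripper opens to 85 mm and grips with 20 to 120 N. Pads are 22 mm wide; open, the fingers measure 114 mm over their backs; the gripper's body (76 mm by 85 mm) begins 54 mm behind the grasp point. The pads swing forward as they close: fully open they stand 13 mm farther back than shut.
Start: joints at [-1.28, 0.426, 0.074, 1.606, -0.034, 1.111, -0.067], TCP at [0.288, 0.61, 0.256] pointing down, gripper open.
Joint ranges: [-2.85, 2.85], [-0.5, 2.14], [-1.23, 1.37], [0.21, 2.46], [-1.02, 4.16], [0.16, 2.05], [-2.73, 2.73]. Speed limits (rad/s): [1.89, 1.89, 2.39, 2.39, 3.01, 3.01, 3.01].

### API

Orientations are given as a unit quaternion [x, y, z, w].
In Python, from cell import ctrl gives the robot as it stands.
- The arm moves only by the shell command python3 -m pendant 'ROWS' [OPENING] [FORCE]. ROWS is a JSON object of lists of equal length, an entry for each row: "translation": the shift along the tool's x, y, z in m, a list of three; "dr": the turn, a rotation vector about the tool's x, y, z in rad, a list of three. A call has 1 to 5 rows; each row is the pose to reach, as a shift and turn from the pose commanded when the call began, along the tool's axes at that moment; what a row does not reach only later rows make up. A row lasts 1/8 s, in which the tool goes at most 62.5 mm and 10.7 degrees, less where a joint would pass 70% of its speed; a pose out of reach is approached as far as the arm can. A call with a gripper value outside its range is refused whole. OPENING is the closure in counts, from 0 (fully open) to 255 (shut), set as the call begins (- or left out, the last holds). The fingers move at their own pace and stop on an object; FORCE is the grip in N (left out, the last holds). Time passes only in rows, so rows that repeat a pose let the fingers close. It gives the time, the measured TCP pose, the force, the opening and the grip force at its end, in the units of the state.
- ctrl.state(): the state, without advancing time (a new reading comes with each control period).
- ctrl.camera(name): name is "scene" or "top"; returns (picture, depth): 384x512x3 uint8, red, green, blue; 384x512 float32, m along the optical axis (not along the pixel's ray), 0 where there is no reading.
- ctrl.camera_params(name): a dict with "K" (3x3 intrinsics, pixels), "position" and "rotation" of the camera in the world. Camera axes: x right, y up, looking along -z (the intrinsics and any distortion apply to the point x, -y, -z); pixel columns grow to the right and rows downward; lengths in m; the calibration is good to about 2 mm. A picture is of the moment at which its call begins. camera_params takes no time and is no camera call.
- ctrl.finish_job(): hands the job in; it is judged then, once.
Trained networks look in the newest picture that a camera, given by its name, has taken for a name from the list of things; names that differ only in an ending like _2 or _b are one class to them, and where a whole thing is asked for, a point or a joint stands for the part that bears it (a point fixed in the world has none). Each returns a list of dicts, best first, with "confidence" (0 to 1); they miss things now and then, are a little off and sometimes report something else, mostly with a low value. They report only what shows in the picture. A call takes as long as a camera call. They do not tell look-alikes from the thing itself.
- ctrl.cut_out(camera, target): "region" (384x512 bool, what is visible of it) and "centre" ([row, column] in pixels, amid what is visible of it).
The state is a dict: "time_s": time; "joint_pos": joint angles; "joint_vel": joint speeds; "joint_efforts": joint torques, N m; "tool_pos": TCP position; "ee_rot": TCP orientation; "ft_force": force on the tool from outside, world axes, zero at the start; "moment": the same for the moment, N m; "gripper_width": finger opening in m; "finger_force": force on a finger pad.
Only numpy, scipy, OpenCV 4.12 (cv2) and the standard library are available. Lean on these libraries where they do the work, as an engineer would, in place of code of your own. Each camera call takes 0.05 s, during which the arm holds its last target. There are 200 camera calls.

### The job

Stir the hazelnuts in the roaster's pan well with the wooden pestle, going round the pan a few times until most of them have changed place, and stand the pestle back upright on the table. Then fit the lid with its two lugs in the two slots of the pan's collar, push it down against the spring and twist it clockwise (seen from above) by a quarter turn to the stop. Finish while still gripping the lid and holding it latched there: do not let go of it; all nuts stay in the pan, and the bowl, jug and salt jar are left alone.

Things in the scene. Friction and masses are not known exactly. Their poses are not given: they have to be found in the camera images.
- pan_rim (a point): Nut roaster, fixed: white round body 156 mm across, 120 mm high, with an open pan. This point: centre of the pan's mouth, 120 mm above the table; z up, -x towards the grey control box with two black knobs (75 mm high) at its side. The mouth is a steel collar 8 mm deep, 100 mm bore, with two slots 18 mm wide cut through it at +x and -x, out to 59 mm radius
- pan_floor (a point): centre of the roaster's flat pan floor, 45 mm above the table, 75 mm below the rim; same axes as pan_rim. The pan is 100 mm wide inside, with upright walls
- seat (a point): top of the dark steel spring seat in the slot at +x (another at -x), 113 mm above the table when up, 54 mm from the pan's axis: each lug of the lid lands on one; the seats can be pressed 10 mm down and then turn with the lugs under the collar
- catch_press (a joint): how far the seats are pressed down, m: 0 (up) to 0.010 (stop). Spring: 3 N at 0, 6 N at the stop. The lid's lugs come clear below the collar, free to turn, from 0.007 on (best near 0.010)
- catch_turn (a joint): how far the seats are turned, rad, growing clockwise seen from above: 0 to 1.48 (stop). Torsion spring against it: 0.06 Nm at 0, 0.21 Nm at the stop. The lugs have 3 mm play to each side in the seats, so the lid turns up to 3 degrees more
- lid_grip (a point): Roaster lid (loose, about 0.18 kg), right way up on the table. This point: centre of its handle, a black upright bar 70 mm long (along lid x), 20 mm thick (along y), 34 mm high, on a steel disc 132 mm across, 5 mm thick, whose upper side is 17 mm below this point. This point is 155 mm above the table when the lugs rest on the unpressed seats, 145 mm when pressed to the stop
- lid_plug (a point): centre of the underside of the lid's plug, 48 mm below lid_grip, same axes. The plug is 94 mm across (lowest 6 mm taper to 80 mm) and 26 mm high, under the disc. Two lugs 12 mm wide, 6 mm high stick out of it to 56 mm radius at +x and -x, in line with the handle, undersides 6 mm above the plug's underside
- pestle_mid (a point): Wooden pestle (loose, about 90 g), stands upright on its foot: a round stick 152 mm long, 22 mm in diameter (the lowest 46 mm: 24 mm). This point is the centre, 76 mm above its underside; z along the stick, upwards
- pestle_foot (a point): centre of the pestle's underside
- nut0_c (a point): centre of a hazelnut, a ball 19 mm in diameter, lying in the pan
- nut1_c (a point): centre of another such hazelnut
- nut2_c (a point): centre of another such hazelnut
- nut3_c (a point): centre of another such hazelnut
- nut4_c (a point): centre of another such hazelnut
- nut5_c (a point): centre of another such hazelnut
- bowl: bystander: white bowl, 120 mm across, 55 mm high; origin under its centre
- jug: bystander: clear measuring jug, 84 mm across, 100 mm high; origin under its centre
- saltjar: bystander: glass salt jar, 56 mm across, 85 mm high; origin under its centre
Things that resemble listed ones, but are neither listed nor needed, are in the scene too. What is shaped like the part that bears lid_grip but purple is not meant. Of the things that look like the part that bears pestle_mid, the smaller one is meant.

How it is judged:
On the way, in this order (a step that is already met when the one before it is completed fails the run):
1. the pestle, held in the gripper with its foot down in the pan, has stirred the nuts: at least four of the six lie more than 15 mm from where they began (horizontal distance between pestle_foot and pan_floor below 0.05 m and height (world z) of pestle_foot below 0.065 m and contact force between pestle and the fingers above 0.5 N and (distance of each of nut0_c, nut1_c, nut2_c, nut3_c from where it was at the start of the episode above 0.015 m or distance of each of nut0_c, nut1_c, nut2_c, nut4_c from where it was at the start of the episode above 0.015 m or distance of each of nut0_c, nut1_c, nut2_c, nut5_c from where it was at the start of the episode above 0.015 m or distance of each of nut0_c, nut1_c, nut3_c, nut4_c from where it was at the start of the episode above 0.015 m or distance of each of nut0_c, nut1_c, nut3_c, nut5_c from where it was at the start of the episode above 0.015 m or distance of each of nut0_c, nut1_c, nut4_c, nut5_c from where it was at the start of the episode above 0.015 m or distance of each of nut0_c, nut2_c, nut3_c, nut4_c from where it was at the start of the episode above 0.015 m or distance of each of nut0_c, nut2_c, nut3_c, nut5_c from where it was at the start of the episode above 0.015 m or distance of each of nut0_c, nut2_c, nut4_c, nut5_c from where it was at the start of the episode above 0.015 m or distance of each of nut0_c, nut3_c, nut4_c, nut5_c from where it was at the start of the episode above 0.015 m or distance of each of nut1_c, nut2_c, nut3_c, nut4_c from where it was at the start of the episode above 0.015 m or distance of each of nut1_c, nut2_c, nut3_c, nut5_c from where it was at the start of the episode above 0.015 m or distance of each of nut1_c, nut2_c, nut4_c, nut5_c from where it was at the start of the episode above 0.015 m or distance of each of nut1_c, nut3_c, nut4_c, nut5_c from where it was at the start of the episode above 0.015 m or distance of each of nut2_c, nut3_c, nut4_c, nut5_c from where it was at the start of the episode above 0.015 m)), for 0.1 s.
2. the pestle stands upright on the table, let go (height (world z) of pestle_foot below 0.008 m and angle between pestle_foot's own z axis and vertical below 0.1 rad and contact force between pestle and the fingers below 0.1 N), for 0.2 s.
3. the lid sits in the collar with its lugs in the slots, pushed down against the spring (horizontal distance between lid_grip and pan_rim below 0.007 m and angle between lid_grip's own z axis and vertical below 0.08 rad and height (world z) of lid_grip below 0.1505 m and value of joint catch_press above 0.006 m), for 0.05 s.
At the end, for the whole second after the job is handed in: the lid is centred on the pan within 7 mm, level within 0.08 rad, pushed in (catch pressed more than 6 mm) and twisted (catch turned more than 1.25 rad), with the gripper still gripping it (more than 2 N); the pestle stands upright on the table (within 0.1 rad), not touched; all nuts are in the pan (all of step 2 and all of step 3 and value of joint catch_turn above 1.25 rad and contact force between lid and the fingers above 2 N and horizontal distance between each of nut0_c, nut1_c, nut2_c, nut3_c, nut4_c, nut5_c and pan_floor below 0.062 m and height (world z) of each of nut0_c, nut1_c, nut2_c, nut3_c, nut4_c, nut5_c below 0.1 m); the arm keeps its last pose, push and grip.
It fails at once if the bowl, jug, or salt jar is moved more than 30 mm (distance of any of bowl, jug, saltjar from where it was at the start of the episode above 0.03 m).
It also fails if it takes over 72 s, if anything falls off the work surface, if the arm or the gripper's body presses on something with over 40 N, if the wrist force passes 120 N, or if a joint passes its speed limit or range.

## Working session

There is one attempt and no reset: what is moved stays moved. The work goes in short steps, Python scripts to look and compute and a shell command to move; the robot and the scene stay as the last step left them, time stands still between calls to the robot, and variables do not carry over. Pictures are saved under pics/ and viewed, at most 10 in all, crops included, and the job is handed in when it is done.

```bash
mkdir -p pics
cat > h.py <<'E'
import numpy as np, cv2
from cell import ctrl
def pts(cam, depth):
    p=ctrl.camera_params(cam);K=np.array(p["K"]);R=np.array(p["rotation"])
    if R.shape!=(3,3):
        from scipy.spatial.transform import Rotation as Ro; R=Ro.from_quat(R).as_matrix()
    v,u=np.mgrid[0:depth.shape[0],0:depth.shape[1]]
    x=(u-K[0,2])/K[0,0]*depth; y=(v-K[1,2])/K[1,1]*depth
    return np.stack([x,-y,-depth],-1)@R.T+np.array(p["position"])
def save(cam,name):
    im,d=ctrl.camera(cam); cv2.imwrite(f"pics/{name}.png",im[:,:,::-1]); return im,d
E
python3 - <<'E'
from h import *
for c in("scene","top"):
    p=ctrl.camera_params(c);print(c,p)
    im,d=save(c,c+"0");P=pts(c,d);np.save(c+"P.npy",P)
    for t in("lid_grip","pestle_mid","pan_rim","nut0_c","bowl","jug","saltjar","seat"):
        try:
            for r in ctrl.cut_out(c,t):
                m=r["region"]&(d>0);Q=P[m]
                print(t,round(r["confidence"],2),np.round(r["centre"]),m.sum(),np.median(Q,0).round(3),Q.min(0).round(3),Q.max(0).round(3))
        except Exception as e: print(t,e)
s=ctrl.state();print(s)
a=cv2.imread("pics/scene0.png");b=cv2.imread("pics/top0.png");cv2.imwrite("pics/both.png",np.vstack([a,b])[:, :] if 0 else cv2.resize(np.hstack([a,b]),(800,300)))
E
```

```text
scene {'K': array([[350.51210523,   0.        , 254.68740546],
       [  0.        , 350.51210523, 192.20709504],
       [  0.        ,   0.        ,   1.        ]]), 'position': array([1.00223462, 0.41429001, 0.65350201]), 'rotation': array([0.16313696, 0.35877027, 0.84603434, 0.35902107])}
lid_grip 0.93 [274. 354.] 2556 [0.553 0.286 0.032] [0.458 0.215 0.002] [0.609 0.344 0.069]
lid_grip 0.92 [228. 415.] 1857 [0.347 0.322 0.032] [0.233 0.252 0.001] [0.404 0.382 0.068]
pestle_mid 0.87 [119. 229.] 690 [ 0.409 -0.232  0.104] [ 0.114 -0.552 -0.003] [ 0.419 -0.223  0.203]
pestle_mid 0.82 [134. 204.] 267 [ 0.484 -0.266  0.086] [ 0.473 -0.277  0.006] [ 0.49  -0.26   0.153]
pan_rim 0.73 [186. 257.] 4107 [0.549 0.001 0.09 ] [ 0.323 -0.184 -0.002] [0.603 0.059 0.124]
bowl 0.58 [296. 246.] 2847 [0.743 0.158 0.025] [ 0.669  0.108 -0.002] [0.812 0.228 0.058]
jug 0.82 [242. 172.] 1875 [ 0.778 -0.017  0.066] [ 0.737 -0.094 -0.001] [0.819 0.025 0.103]
jug 0.28 [297. 246.] 2825 [0.743 0.158 0.025] [ 0.694  0.108 -0.002] [0.812 0.228 0.058]
saltjar 0.72 [203. 141.] 810 [ 0.753 -0.177  0.059] [ 0.696
[... 1786 characters left out ...]
 array([-1.27947659,  0.42611968,  0.0739024 ,  1.60596817, -0.0340817 ,
        1.11081429, -0.06705443]), 'joint_vel': array([-0.00064673, -0.00137121,  0.00076153,  0.00028978,  0.00092127,
       -0.00023884,  0.00089334]), 'joint_efforts': array([ 1.65034227e-03, -9.49486971e+01,  3.75759065e+00, -4.63920879e+01,
        1.90892816e-02,  2.37096756e-03, -4.73796354e-05]), 'tool_pos': array([0.28802266, 0.6104403 , 0.2563028 ]), 'ee_rot': array([ 2.18632199e-01,  9.75807338e-01, -2.40366674e-05, -1.05622559e-05]), 'ft_force': array([ 0.17248129, -0.79646116, -0.06106161]), 'moment': array([-0.01704044, -0.02797012, -0.00541629]), 'finger_force': 0.0, 'gripper_width': 0.08549977847009331}
```

Run:
```python
from h import *
b=cv2.imread("pics/top0.png");cv2.imwrite("pics/topbig.png",cv2.resize(b[60:360,80:420],(800,600),interpolation=cv2.INTER_CUBIC)[:600])
P=np.load("topP.npy")
# rim circle fit: points at z in .116-.126
from scipy.optimize import least_squares
for cam in("top","scene"):
    P=np.load(cam+"P.npy").reshape(-1,3)
    m=(P[:,2]>.117)&(P[:,2]<.126)&(abs(P[:,0]-.52)<.1)&(abs(P[:,1]+.03)<.1);Q=P[m]
    c=(Q.min(0)+Q.max(0))/2;print("rim",cam,m.sum(),c.round(4),Q.min(0),Q.max(0),np.median(Q[:,2]))
    for n,x,y in(("lidA",.54,.28),("lidB",.34,.315)):
        m=(P[:,2]>.054)&(P[:,2]<.075)&(abs(P[:,0]-x)<.07)&(abs(P[:,1]-y)<.07);Q=P[m]
        r=cv2.minAreaRect((Q[:,:2]*1000).astype(np.float32));print(n,cam,m.sum(),r,np.median(Q[:,2]))
        m=(P[:,2]>.022)&(P[:,2]<.042)&(np.hypot(P[:,0]-x,P[:,1]-y)<.09);Q=P[m];print("disc",cv2.minEnclosingCircle((Q[:,:2]*1000).astype(np.float32)))
    for n,x,y,z in(("pesS",.478,-.266,.145),("pesL",.405,-.232,.195)):
        m=(P[:,2]>z)&(abs(P[:,0]-x)<.04)&(abs(P[:,1]-y)<.04);Q=P[m];print(n,cam,m.sum(),((Q.min(0)+Q.max(0))/2).round(4),Q.min(0).round(3),Q.max(0).round(3))
```

```text
rim top 1772 [ 0.5207 -0.0216  0.1204] [ 0.44728319 -0.09591188  0.11700469] [0.59408531 0.05276482 0.12379338] 0.11949904637728265
lidA top 264 ((541.2047119140625, 278.06707763671875), (21.080751419067383, 68.88310241699219), 82.1590576171875) 0.06382645685198157
disc ((540.9160766601562, 278.159423828125), 66.03227233886719)
lidB top 293 ((333.95953369140625, 314.691162109375), (69.82738494873047, 20.04030990600586), 19.75935173034668) 0.0640030566205183
disc ((333.7742614746094, 315.28839111328125), 66.13018035888672)
pesS top 84 [ 0.4755 -0.2739  0.15  ] [ 0.466 -0.284  0.146] [ 0.485 -0.263  0.154]
pesL top 166 [ 0.3988 -0.2417  0.1989] [ 0.385 -0.255  0.195] [ 0.413 -0.229  0.203]
rim scene 1169 [ 0.5246 -0.0196  0.1205] [ 0.44933271 -0.09434819  0.11707211] [0.5998298  0.05513647 0.1239334 ] 0.12052030222343202
lidA scene 332 ((544.6658325195312, 279.09625244140625), (20.532440185546875, 70.00103759765625), 82.75080108642578) 0.06498478022844162
disc ((543.4940795898438, 279.4231872558594), 66.60221099853516)
lidB scene 235 ((337.22625732421875, 316.9136047363281), (70.45893859863281, 20.23648452758789), 19.2606201171875) 0.0651787525302493
disc ((336.04034423828125, 316.0965576171875), 67.94456481933594)
pesS scene 42 [ 0.4785 -0.2707  0.1493] [ 0.467 -0.28   0.145] [ 0.49  -0.261  0.153]
pesL scene 53 [ 0.4029 -0.2404  0.1991] [ 0.391 -0.253  0.196] [ 0.415 -0.228  0.203]
```

View pics/topbig.png

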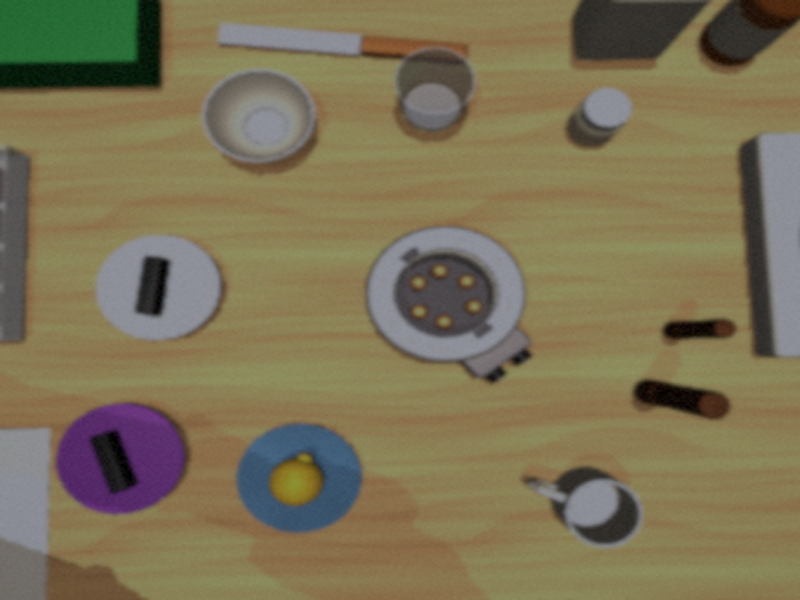

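View pics/scene0.png

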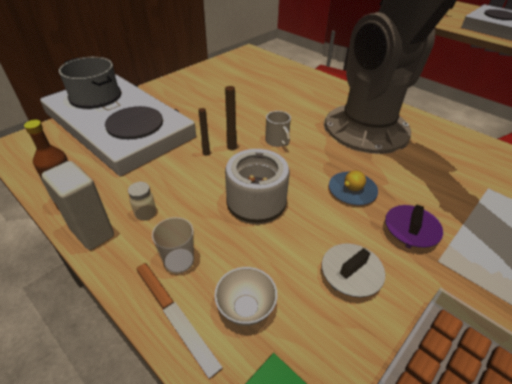

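Lids: steel/white at top px (row 201, col 145) – wanted – and purple at (287,132), rejected. Pestles: short at (224,376), top at z=0.153 – wanted – and tall at (260,370), z=0.20. The pan is at (208,274), its slots diagonal at about crop (412,254) and (483,329), the control box at lower right.

```bash
cat > rows.py <<'E'
import sys,json,numpy as np
from scipy.spatial.transform import Rotation as Ro
# world deltas -> tool rows, from current measured orientation
def rows(W,q):
    return np.round(Ro.from_quat(q).inv().apply(np.array(W)),3).tolist()
E
python3 - <<'E'
from h import *
from rows import rows
b=cv2.imread("pics/top0.png")
cv2.imwrite("pics/crop.png",np.hstack([cv2.resize(b[205:275,350:420],(400,400)),cv2.resize(b[165:250,235:320],(400,400),interpolation=cv2.INTER_CUBIC)]))
for cam in("top","scene"):
    P=np.load(cam+"P.npy").reshape(-1,3)
    for lo,hi in((.01,.05),(.05,.1),(.1,.14)):
        m=(P[:,2]>lo)&(P[:,2]<hi)&(abs(P[:,0]-.478)<.03)&(abs(P[:,1]+.27)<.03);Q=P[m];print(cam,lo,m.sum(),np.median(Q,0).round(3),Q.min(0).round(3),Q.max(0).round(3))
    c=(.5207,-.0216) if cam=="top" else (.5246,-.0196)
    r=np.hypot(P[:,0]-c[0],P[:,1]-c[1]);m=(r>.052)&(r<.058)&(P[:,2]<.1165)&(P[:,2]>.09);Q=P[m]-[c[0],c[1],0]
    a=np.degrees(np.arctan2(Q[:,1],Q[:,0]));print("seatpts",np.sort(a.round()),)
    for s in(1,-1):
        k=s*Q[:,0]>0;
        if k.any():print(np.median(a[k]))
s=ctrl.state();p=s["tool_pos"]
print(rows([np.array(w)-p for w in([.42,.3,.28],[.477,-.1,.28],[.477,-.272,.28],[.477,-.272,.20],[.477,-.272,.124])],s["ee_rot"]))
E
```

```text
top 0.01 56 [ 0.474 -0.265  0.034] [ 0.464 -0.276  0.01 ] [ 0.486 -0.262  0.049]
top 0.05 62 [ 0.476 -0.265  0.075] [ 0.466 -0.272  0.051] [ 0.486 -0.263  0.099]
top 0.1 58 [ 0.475 -0.266  0.12 ] [ 0.466 -0.273  0.101] [ 0.486 -0.263  0.139]
seatpts [-165. -162. -151. -150. -149. -148. -147. -146. -145. -144. -144. -142.
 -142. -141. -141. -139. -139. -137. -136. -136. -134. -134.  -56.   16.
   26.   29.   30.   31.   32.   33.   34.   35.   36.   36.   38.   38.
   39.   39.   41.   41.   43.   44.   46.   65.  174.]
36.01549630672704
-142.49733171583827
scene 0.01 86 [ 0.484 -0.265  0.029] [ 0.469 -0.28   0.01 ] [ 0.49 -0.26  0.05]
scene 0.05 112 [ 0.483 -0.266  0.075] [ 0.469 -0.279  0.05 ] [ 0.489 -0.261  0.099]
scene 0.1 92 [ 0.484 -0.266  0.122] [ 0.47  -0.283  0.1  ] [ 0.489 -0.26   0.14 ]
seatpts [-179. -178. -173. -171. -169. -166. -164. -162. -160. -159. -157. -157.
 -154. -154. -154. -151. -151. -151. -149. -149. -148. -145. -143. -143.
 -143. -143. -140. -138. -138. -138. -135. -135. -132. -129. -127. -121.
 -118. -117. -113. -109. -109. -106. -105. -104. -103. -100.  -89.  -87.
  -86.  -82.  159.  164.  169.  170.  174.  176.  179.]
-86.50515616303218
-140.25034517146435
[[-0.252, -0.224, -0.024], [-0.474, -0.562, -0.024], [-0.547, -0.717, -0.024], [-0.547, -0.717, 0.056], [-0.547, -0.717, 0.132]]
```

View pics/crop.png

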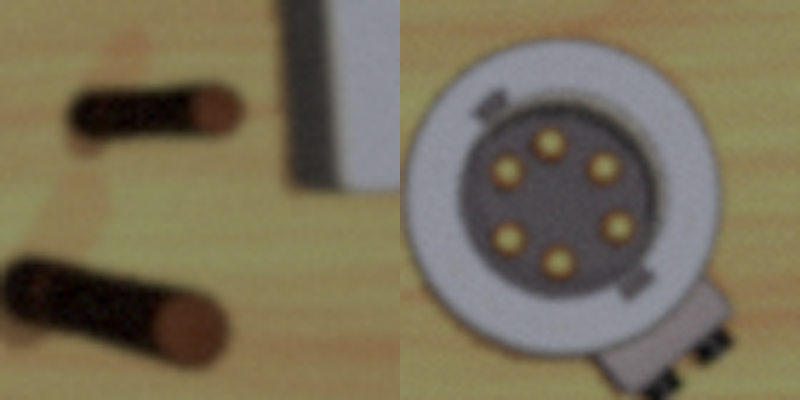

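```bash
python3 -m pendant '{"translation":[[-0.05,-0.045,-0.024],[-0.1,-0.09,-0.024],[-0.15,-0.134,-0.024],[-0.2,-0.18,-0.024],[-0.24,-0.214,-0.024]],"dr":[[0,0,0],[0,0,0],[0,0,0],[0,0,0],[0,0,0]]}' 0 40
python3 -m pendant '{"translation":[[-0.035,-0.05,0],[-0.07,-0.1,0],[-0.105,-0.15,0],[-0.14,-0.2,0],[-0.17,-0.245,0]],"dr":[[0,0,0],[0,0,0],[0,0,0],[0,0,0],[0,0,0]]}'
python3 -m pendant '{"translation":[[-0.035,-0.05,0],[-0.07,-0.1,0],[-0.105,-0.15,0],[-0.125,-0.2,0],[-0.137,-0.25,0]],"dr":[[0,0,0],[0,0,0],[0,0,0],[0,0,0],[0,0,0]]}'
python3 - <<'E'
from h import *
from rows import rows
s=ctrl.state();p=s["tool_pos"];print(p,s["ee_rot"],s["joint_pos"].round(2))
print(rows([np.array(w)-p for w in([.477,-.272,.28],[.477,-.272,.20],[.477,-.272,.124])],s["ee_rot"]))
E
```

```text
time_s: 1.52
tool_pos: [0.4091, 0.3242, 0.2806]
ee_rot: [0.219, 0.976, 0.0, 0.0]
ft_force: [1.6, 0.2, 0.4]
gripper_width: 0.0852
finger_force: 0.0
time_s: 2.15
tool_pos: [0.4579, 0.0298, 0.2807]
ee_rot: [0.219, 0.976, 0.0, 0.0]
ft_force: [1.6, 0.2, 0.7]
gripper_width: 0.0853
finger_force: 0.0
time_s: 2.78
tool_pos: [0.475, -0.2544, 0.2804]
ee_rot: [0.219, 0.976, -0.0, 0.0]
ft_force: [0.3, -0.3, -0.1]
gripper_width: 0.0854
finger_force: 0.0
[ 0.47495561 -0.25438315  0.28044206] [ 2.18614470e-01  9.75811267e-01 -1.95271576e-04  2.14489259e-04] [-0.23  0.21  0.7   1.91 -0.15  1.07  1.66]
[[-0.009, -0.015, 0.0], [-0.009, -0.015, 0.08], [-0.009, -0.015, 0.156]]
```

```bash
python3 -m pendant '{"translation":[[-0.009,-0.015,0.03],[-0.009,-0.016,0.07],[-0.009,-0.016,0.11],[-0.009,-0.016,0.156],[-0.009,-0.016,0.156]],"dr":[[0,0,0],[0,0,0],[0,0,0],[0,0,0],[0,0,0]]}'
python3 -m pendant '{"translation":[[0,0,0],[0,0,0],[0,0,0],[0,0,0],[0,0,0]],"dr":[[0,0,0],[0,0,0],[0,0,0],[0,0,0],[0,0,0]]}' 255 60
python3 -m pendant '{"translation":[[0,0,0],[0,0,0],[0,0,0],[0,0,0]],"dr":[[0,0,0],[0,0,0],[0,0,0],[0,0,0]]}'
```

```text
time_s: 3.4
tool_pos: [0.4747, -0.2702, 0.1222]
ee_rot: [0.219, 0.976, 0.0, -0.003]
ft_force: [-0.1, -0.6, 0.2]
gripper_width: 0.0857
finger_force: 0.0
time_s: 4.03
tool_pos: [0.4766, -0.2718, 0.1253]
ee_rot: [0.219, 0.976, -0.0, 0.001]
ft_force: [-2.2, -3.3, 8.1]
gripper_width: 0.0207
finger_force: 58.0
time_s: 4.53
tool_pos: [0.4766, -0.2719, 0.1253]
ee_rot: [0.219, 0.976, -0.0, 0.001]
ft_force: [-2.1, -3.3, 8.9]
gripper_width: 0.0206
finger_force: 58.0
```

```bash
python3 -m pendant '{"translation":[[0,0,-0.02],[0,0,-0.06],[0,0,-0.11],[0,0,-0.165],[0,0,-0.165]],"dr":[[0,0,0],[0,0,0],[0,0,0],[0,0,0],[0,0,0]]}'
python3 - <<'E'
from h import *
from rows import rows
s=ctrl.state();p=s["tool_pos"];print(p)
print(rows([np.array(w)-p for w in([.5225,-.0205,.29],)],s["ee_rot"]))
E
```

```text
time_s: 5.15
tool_pos: [0.4776, -0.2717, 0.2933]
ee_rot: [0.219, 0.976, 0.0, 0.003]
ft_force: [-1.1, 0.6, -2.1]
gripper_width: 0.0204
finger_force: 58.8
[ 0.47764234 -0.27174141  0.29331277]
[[0.067, 0.246, 0.003]]
```

```bash
python3 -m pendant '{"translation":[[0.013,0.049,0],[0.026,0.098,0],[0.04,0.147,0],[0.053,0.196,0],[0.067,0.246,0]],"dr":[[0,0,0],[0,0,0],[0,0,0],[0,0,0],[0,0,0]]}'
python3 -m pendant '{"translation":[[0,0,0],[0,0,0]],"dr":[[0,0,0],[0,0,0]]}'
python3 - <<'E'
from h import *
s=ctrl.state();print(s["tool_pos"],s["joint_pos"].round(2))
for c in("scene","top"):
    im,d=save(c,c+"1");P=pts(c,d).reshape(-1,3)
    for lo,hi in((.15,.17),(.17,.19),(.19,.215),(.215,.235)):
        m=(P[:,2]>lo)&(P[:,2]<hi)&(abs(P[:,0]-.5225)<.04)&(abs(P[:,1]+.0205)<.04);Q=P[m]
        if len(Q):print(c,lo,m.sum(),np.median(Q,0).round(3),Q.min(0).round(3),Q.max(0).round(3))
    for r in ctrl.cut_out(c,"pestle_mid"):print(c,r["confidence"],r["centre"],np.median(P.reshape(384,512,3)[r["region"]],0).round(3),P.reshape(384,512,3)[r["region"]].min(0))
E
```

```text
time_s: 5.78
tool_pos: [0.5204, -0.0181, 0.2888]
ee_rot: [0.219, 0.976, 0.0, -0.0]
ft_force: [1.0, 0.5, 0.4]
gripper_width: 0.0208
finger_force: 58.7
time_s: 6.02
tool_pos: [0.5203, -0.0201, 0.2888]
ee_rot: [0.219, 0.976, -0.0, -0.0]
ft_force: [-1.0, -0.0, -0.7]
gripper_width: 0.0209
finger_force: 58.8
[ 0.52029388 -0.02010288  0.28879357] [-0.6   0.15  0.58  1.94 -0.09  1.08  1.15]
scene 0.15 19 [ 0.531 -0.014  0.167] [ 0.519 -0.027  0.163] [ 0.536 -0.008  0.17 ]
scene 0.17 78 [ 0.529 -0.013  0.181] [ 0.513 -0.027  0.17 ] [ 0.534 -0.008  0.19 ]
scene 0.19 103 [ 0.53  -0.014  0.203] [ 0.515 -0.029  0.19 ] [ 0.535 -0.008  0.215]
scene 0.215 78 [ 0.529 -0.013  0.226] [ 0.516 -0.025  0.215] [ 0.533 -0.009  0.235]
scene 0.95 [133.3, 258.6] [ 0.53  -0.015  0.22 ] [ 0.51415421 -0.02919995  0.16613428]
scene 0.72 [120.1, 229.4] [ 0.41  -0.231  0.111] [ 0.38878413 -0.25173351  0.00527697]
scene 0.38 [244.0, 172.1] [ 0.778 -0.018  0.065] [ 0.68865674 -0.14777913 -0.00184708]
```

View pics/scene1.png

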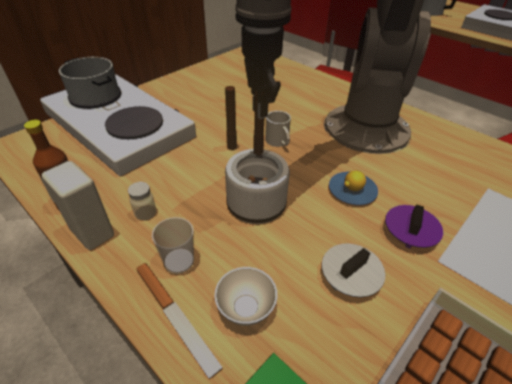

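The pestle hangs upright at (258,133), centred over the pan's mouth at (257,175). Lower.

```bash
python3 -m pendant '{"translation":[[0,0,0.03],[0,0,0.06],[0,0,0.09],[0,0,0.105],[0,0,0.109]],"dr":[[0,0,0],[0,0,0],[0,0,0],[0,0,0],[0,0,0]]}'
python3 -m pendant '{"translation":[[0,0,0],[0,0,0]],"dr":[[0,0,0],[0,0,0]]}'
```

```text
time_s: 6.85
tool_pos: [0.5205, -0.0202, 0.1799]
ee_rot: [0.219, 0.976, -0.0, -0.0]
ft_force: [0.2, 1.5, -0.5]
gripper_width: 0.0207
finger_force: 58.8
time_s: 7.1
tool_pos: [0.5212, -0.0198, 0.1812]
ee_rot: [0.219, 0.976, 0.0, 0.001]
ft_force: [0.1, -0.1, -1.0]
gripper_width: 0.0203
finger_force: 58.8
```

```bash
python3 -m pendant '{"translation":[[-0.004,-0.007,0],[0,-0.012,0],[0.008,-0.014,0],[0.018,-0.0105,0],[0.026,0,0]],"dr":[[0,0,0],[0,0,0],[0,0,0],[0,0,0],[0,0,0]]}' | grep -E "pos|force"
python3 -m pendant '{"translation":[[-0.0035,0.013,0],[-0.013,0.0225,0],[-0.026,0.026,0],[-0.039,0.0225,0]],"dr":[[0,0,0],[0,0,0],[0,0,0],[0,0,0]]}'| grep -E "pos|force"
python3 -m pendant '{"translation":[[-0.0095,-0.0095,0],[-0.013,-0.0225,0],[-0.0095,-0.0355,0],[0,-0.045,0]],"dr":[[0,0,0],[0,0,0],[0,0,0],[0,0,0]]}'| grep -E "pos|force"
```

```text
tool_pos: [0.4974, -0.0081, 0.1807]
ft_force: [5.9, -2.1, -0.7]
finger_force: 58.7
tool_pos: [0.5415, -0.0044, 0.1795]
ft_force: [-3.8, -2.7, -1.4]
finger_force: 59.7
tool_pos: [0.522, -0.0457, 0.1804]
ft_force: [2.8, 8.6, 0.6]
finger_force: 59.4
```

Forces are fine; continue round.

```bash
C='"dr":[[0,0,0],[0,0,0],[0,0,0],[0,0,0]]'
python3 -m pendant '{"translation":[[0.013,-0.0035,0],[0.026,0,0],[0.0355,0.0095,0],[0.039,0.0225,0]],"dr":[[0,0,0],[0,0,0],[0,0,0],[0,0,0]]}'| grep -E "pos|force"
python3 -m pendant '{"translation":[[-0.0035,0.013,0],[-0.013,0.0225,0],[-0.026,0.026,0],[-0.039,0.0225,0]],"dr":[[0,0,0],[0,0,0],[0,0,0],[0,0,0]]}'| grep -E "pos|force"
python3 -m pendant '{"translation":[[-0.0095,-0.0095,0],[-0.013,-0.0225,0],[-0.0095,-0.0355,0],[0,-0.045,0]],"dr":[[0,0,0],[0,0,0],[0,0,0],[0,0,0]]}'| grep -E "pos|force"
python3 -m pendant '{"translation":[[0.013,-0.0035,0],[0.026,0,0],[0.0355,0.0095,0],[0.039,0.0225,0]],"dr":[[0,0,0],[0,0,0],[0,0,0],[0,0,0]]}'| grep -E "pos|force"
python3 -m pendant '{"translation":[[-0.0035,0.013,0],[-0.013,0.0225,0],[-0.026,0.026,0],[-0.039,0.0225,0]],"dr":[[0,0,0],[0,0,0],[0,0,0],[0,0,0]]}'| grep -E "pos|force"
python3 -m pendant '{"translation":[[-0.0095,-0.0095,0],[-0.013,-0.0225,0],[-0.0095,-0.0355,0],[0,-0.045,0]],"dr":[[0,0,0],[0,0,0],[0,0,0],[0,0,0]]}'| grep -E "pos|force"
python3 - <<'E'
from h import *
s=ctrl.state();print(s["tool_pos"],s["time_s"])
a=save("scene","scene2")[0];b=save("top","top2")[0]
cv2.imwrite("pics/stir.png",np.hstack([cv2.resize(a[130:230,210:310],(400,400),interpolation=cv2.INTER_CUBIC),cv2.resize(b[160:250,230:320],(400,400),interpolation=cv2.INTER_CUBIC)])[:,:,::-1])
E
```

```text
tool_pos: [0.4974, -0.0084, 0.1807]
ft_force: [4.3, -5.2, 0.1]
finger_force: 59.6
tool_pos: [0.5422, -0.0044, 0.1797]
ft_force: [-4.2, 0.2, 0.4]
finger_force: 59.5
tool_pos: [0.5225, -0.0454, 0.1806]
ft_force: [-0.4, 11.6, -0.2]
finger_force: 60.5
tool_pos: [0.4968, -0.0086, 0.1806]
ft_force: [3.3, -4.4, 0.3]
finger_force: 59.7
tool_pos: [0.5428, -0.005, 0.1799]
ft_force: [0.9, -0.2, -1.4]
finger_force: 59.8
tool_pos: [0.5225, -0.0459, 0.1805]
ft_force: [4.7, 12.6, -0.7]
finger_force: 63.7
[ 0.5225181  -0.04590914  0.18050731] 11.725
```

View pics/stir.png

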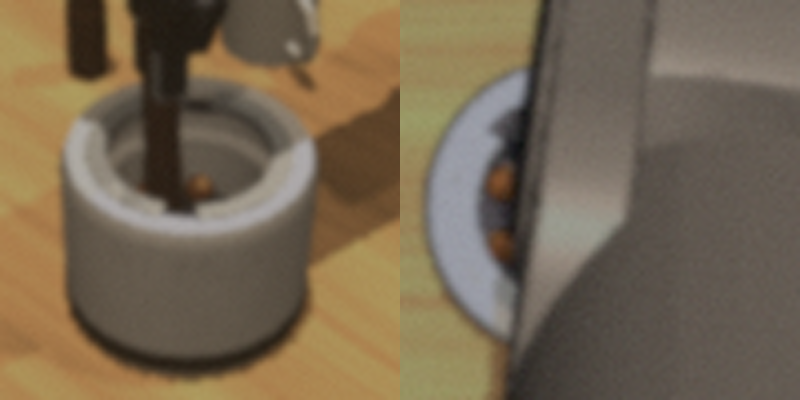

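Two nuts show at the pan's left wall (crop 500,180 and 500,243); the arm hides the rest. Lift the pestle, go towards its place, and look at the pan.

```bash
python3 -m pendant '{"translation":[[0,0,-0.02],[0,0,-0.05],[0,0,-0.08],[0,0,-0.112],[0,0,-0.112]],"dr":[[0,0,0],[0,0,0],[0,0,0],[0,0,0],[0,0,0]]}'|grep -E "pos|force"
python3 - <<'E'
from h import *
from rows import rows
s=ctrl.state();p=s["tool_pos"];print(p)
print(rows([np.array(w)-p for w in([.477,-.272,.292],)],s["ee_rot"]))
E
```

```text
tool_pos: [0.5235, -0.0463, 0.2946]
ft_force: [-0.6, -0.1, -1.2]
finger_force: 59.9
[ 0.52350128 -0.04627271  0.29458406]
[[-0.054, -0.224, 0.002]]
```

```bash
python3 -m pendant '{"translation":[[-0.011,-0.045,0],[-0.022,-0.09,0],[-0.033,-0.134,0],[-0.044,-0.179,0],[-0.054,-0.224,0]],"dr":[[0,0,0],[0,0,0],[0,0,0],[0,0,0],[0,0,0]]}'|grep -E "pos|force"
python3 -m pendant '{"translation":[[0,0,0],[0,0,0]],"dr":[[0,0,0],[0,0,0]]}'|grep -E "pos|force"
python3 - <<'E'
from h import *
s=ctrl.state();print(s["tool_pos"])
b0=cv2.imread("pics/top0.png");b,d=save("top","top3");P=pts("top",d)
a,ds=save("scene","scene3");Q=pts("scene",ds).reshape(-1,3)
for lo,hi in((.165,.18),(.18,.2),(.2,.22),(.22,.235)):
    m=(Q[:,2]>lo)&(Q[:,2]<hi)&(abs(Q[:,0]-.48)<.035)&(abs(Q[:,1]+.27)<.035);q=Q[m]
    if len(q):print(lo,m.sum(),q.min(0).round(3),q.max(0).round(3))
im=np.hstack([cv2.resize(x[165:250,235:320],(400,400),interpolation=cv2.INTER_CUBIC) for x in(b0,b[:,:,::-1])])
cv2.imwrite("pics/nuts.png",im)
E
```

```text
tool_pos: [0.475, -0.2728, 0.2917]
ft_force: [1.0, 0.1, -0.6]
finger_force: 59.9
tool_pos: [0.4756, -0.2712, 0.2917]
ft_force: [0.3, 0.7, -1.3]
finger_force: 59.7
[ 0.47561272 -0.27115093  0.2916727 ]
0.165 35 [ 0.468 -0.276  0.167] [ 0.489 -0.255  0.179]
0.18 60 [ 0.469 -0.272  0.18 ] [ 0.488 -0.254  0.2  ]
0.2 64 [ 0.468 -0.274  0.2  ] [ 0.489 -0.257  0.22 ]
0.22 40 [ 0.47  -0.272  0.22 ] [ 0.489 -0.257  0.234]
```

View pics/nuts.png

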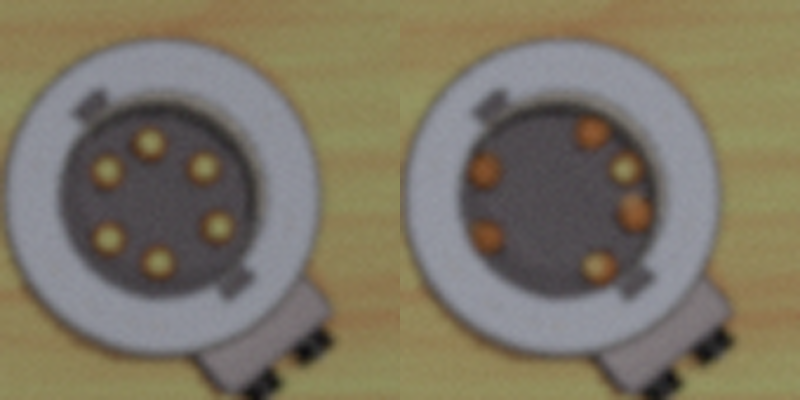

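The nuts have all been moved (clear outward shift, rolled), but some may only have been pushed to the wall by 11 mm. Stir again, deeper (foot at 0.049) and at slightly larger radius.

```bash
python3 -m pendant '{"translation":[[0.013,0.049,0],[0.026,0.098,0],[0.04,0.147,0],[0.053,0.196,0],[0.066,0.246,0]],"dr":[[0,0,0],[0,0,0],[0,0,0],[0,0,0],[0,0,0]]}'|grep -E "pos|force"
python3 -m pendant '{"translation":[[0,0,0],[0,0,0.03],[0,0,0.06],[0,0,0.095],[0,0,0.11]],"dr":[[0,0,0],[0,0,0],[0,0,0],[0,0,0],[0,0,0]]}'|grep -E "pos|force"
python3 -m pendant '{"translation":[[0,0,0.004],[0,0,0.007]],"dr":[[0,0,0],[0,0,0]]}'|grep -E "pos|force"
```

```text
tool_pos: [0.5213, -0.0179, 0.2924]
ft_force: [1.6, 0.3, -1.3]
finger_force: 59.7
tool_pos: [0.5204, -0.0206, 0.1808]
ft_force: [0.1, -0.5, -1.4]
finger_force: 59.7
tool_pos: [0.5219, -0.0206, 0.176]
ft_force: [0.5, -0.3, -0.6]
finger_force: 59.7
```

```bash
python3 -m pendant '{"translation":[[-0.005,0.008,0.001],[-0.009,0.016,0.001],[-0.014,0.0242,0.001]],"dr":[[0,0,0],[0,0,0],[0,0,0]]}' 255 90|grep -E "pos|force"
python3 -m pendant '{"translation":[[-0.0102,-0.0102,0],[-0.014,-0.0242,0],[-0.0102,-0.0382,0],[0,-0.0484,0]],"dr":[[0,0,0],[0,0,0],[0,0,0],[0,0,0]]}'|grep -E "pos|force"
python3 -m pendant '{"translation":[[0.014,-0.0038,0],[0.028,0,0],[0.0382,0.0102,0],[0.042,0.0242,0]],"dr":[[0,0,0],[0,0,0],[0,0,0],[0,0,0]]}'|grep -E "pos|force"
python3 -m pendant '{"translation":[[-0.0038,0.014,0],[-0.014,0.0242,0],[-0.028,0.028,0],[-0.042,0.0242,0]],"dr":[[0,0,0],[0,0,0],[0,0,0],[0,0,0]]}'|grep -E "pos|force"
python3 -m pendant '{"translation":[[-0.0102,-0.0102,0],[-0.014,-0.0242,0],[-0.0102,-0.0382,0],[0,-0.0484,0]],"dr":[[0,0,0],[0,0,0],[0,0,0],[0,0,0]]}'|grep -E "pos|force"
python3 -m pendant '{"translation":[[0.014,-0.0038,0],[0.028,0,0],[0.0382,0.0102,0],[0.042,0.0242,0]],"dr":[[0,0,0],[0,0,0],[0,0,0],[0,0,0]]}'|grep -E "pos|force"
```

```text
tool_pos: [0.545, -0.0047, 0.1745]
ft_force: [-2.4, -12.1, 0.3]
finger_force: 88.7
tool_pos: [0.5236, -0.0482, 0.1746]
ft_force: [11.0, 19.9, -0.1]
finger_force: 94.7
tool_pos: [0.4955, -0.0088, 0.1747]
ft_force: [0.1, 0.1, -0.9]
finger_force: 89.0
tool_pos: [0.5428, -0.0064, 0.173]
ft_force: [-7.9, -7.3, 0.3]
finger_force: 92.3
tool_pos: [0.5236, -0.0478, 0.1744]
ft_force: [8.6, 17.4, -0.4]
finger_force: 96.0
tool_pos: [0.4958, -0.0085, 0.1747]
ft_force: [-0.1, -0.2, -1.1]
finger_force: 89.6
```

```bash
python3 -m pendant '{"translation":[[0,0,-0.02],[0,0,-0.05],[0,0,-0.08],[0,0,-0.115],[0,0,-0.117]],"dr":[[0,0,0],[0,0,0],[0,0,0],[0,0,0],[0,0,0]]}'|grep -E "pos|force"
python3 -m pendant '{"translation":[[-0.03,-0.045,0],[-0.06,-0.09,0],[-0.085,-0.14,0],[-0.09,-0.19,0],[-0.094,-0.23,0]],"dr":[[0,0,0],[0,0,0],[0,0,0],[0,0,0],[0,0,0]]}'|grep -E "pos|force"
python3 - <<'E'
from h import *
from rows import rows
b,d=save("top","top4");b0=cv2.imread("pics/top3.png")
cv2.imwrite("pics/nuts2.png",np.hstack([cv2.resize(x[165:250,235:320],(400,400),interpolation=cv2.INTER_CUBIC) for x in(b0,b[:,:,::-1])]))
s=ctrl.state();p=s["tool_pos"];print(p,rows([np.array(w)-p for w in([.477,-.272,.292],)],s["ee_rot"]))
E
```

```text
tool_pos: [0.497, -0.0086, 0.2933]
ft_force: [0.3, 0.4, -1.7]
finger_force: 89.6
tool_pos: [0.4817, -0.2587, 0.2903]
ft_force: [0.8, 0.2, -1.0]
finger_force: 89.6
[ 0.47944604 -0.26317925  0.29069036] [[-0.002, -0.009, -0.001]]
```

View pics/nuts2.png

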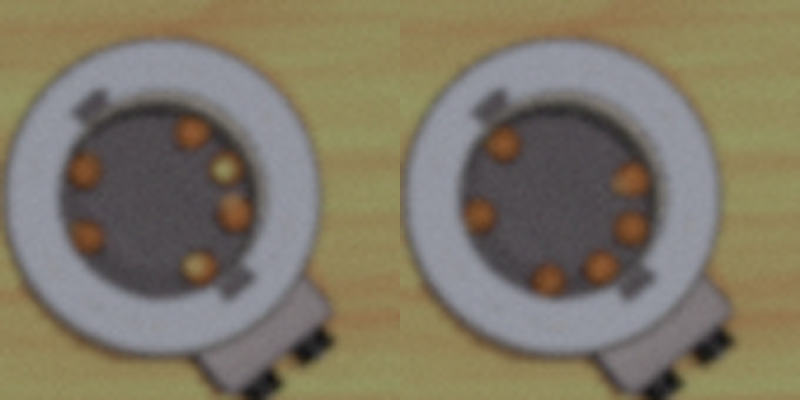

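Nuts now at right crop (503,145),(480,215),(548,280),(600,268),(631,229),(630,180): moved again. To be certain, one slow sweep that gathers them in a train.

```bash
python3 -m pendant '{"translation":[[0.013,0.046,0],[0.026,0.093,0],[0.04,0.139,0],[0.053,0.185,0],[0.066,0.231,0]],"dr":[[0,0,0],[0,0,0],[0,0,0],[0,0,0],[0,0,0]]}'|grep -E "pos|force"
python3 -m pendant '{"translation":[[0,0,0],[0,0,0.03],[0,0,0.06],[0,0,0.095],[0,0,0.11]],"dr":[[0,0,0],[0,0,0],[0,0,0],[0,0,0],[0,0,0]]}'|grep -E "pos|force"
python3 -m pendant '{"translation":[[0,0,0.004],[0,0,0.007]],"dr":[[0,0,0],[0,0,0]]}'|grep -E "pos|force"
```

```text
tool_pos: [0.5215, -0.0179, 0.2905]
ft_force: [1.0, -0.5, -1.1]
finger_force: 89.6
tool_pos: [0.5207, -0.0204, 0.1793]
ft_force: [1.5, -0.7, -0.6]
finger_force: 89.6
tool_pos: [0.5223, -0.0199, 0.1749]
ft_force: [-0.0, 0.7, -1.0]
finger_force: 89.6
```

```bash
python3 -m pendant '{"translation":[[-0.008,0.005,0],[-0.016,0.009,0],[-0.0242,0.014,0]],"dr":[[0,0,0],[0,0,0],[0,0,0]]}'|grep -E "pos|force"
python3 -m pendant '{"translation":[[-0.0028,-0.0068,0],[-0.0038,-0.014,0],[-0.0028,-0.0212,0],[0,-0.028,0],[0.0044,-0.0338,0]],"dr":[[0,0,0],[0,0,0],[0,0,0],[0,0,0],[0,0,0]]}'|grep -E "pos|force"
python3 -m pendant '{"translation":[[0.0058,-0.0044,0],[0.0126,-0.0072,0],[0.0198,-0.0082,0],[0.027,-0.0072,0],[0.0338,-0.0044,0]],"dr":[[0,0,0],[0,0,0],[0,0,0],[0,0,0],[0,0,0]]}'|grep -E "pos|force"
python3 -m pendant '{"translation":[[0.0058,0.0044,0],[0.0102,0.0102,0],[0.013,0.017,0],[0.014,0.0242,0],[0.014,0.0242,0]],"dr":[[0,0,0],[0,0,0],[0,0,0],[0,0,0],[0,0,0]]}'|grep -E "pos|force"
python3 -m pendant '{"translation":[[0,0,0],[0,0,0],[0,0,-0.03],[0,0,-0.07],[0,0,-0.117]],"dr":[[0,0,0],[0,0,0],[0,0,0],[0,0,0],[0,0,0]]}'|grep -E "pos|force"
python3 -m pendant '{"translation":[[-0.03,-0.045,0],[-0.06,-0.09,0],[-0.085,-0.14,0],[-0.09,-0.19,0],[-0.094,-0.246,0]],"dr":[[0,0,0],[0,0,0],[0,0,0],[0,0,0],[0,0,0]]}'|grep -E "pos|force"
python3 -m pendant '{"translation":[[0,0,0],[0,0,0],[0,0,0]],"dr":[[0,0,0],[0,0,0],[0,0,0]]}'|grep -E "pos|force|time"
python3 - <<'E'
from h import *
from rows import rows
b,d=save("top","top5");b0=cv2.imread("pics/top4.png")
cv2.imwrite("pics/nuts3.png",np.hstack([cv2.resize(x[165:250,235:320],(400,400),interpolation=cv2.INTER_CUBIC) for x in(b0,b[:,:,::-1])]))
a,ds=save("scene","scene5");Q=pts("scene",ds).reshape(-1,3)
for lo,hi in((.165,.18),(.18,.2),(.2,.22),(.22,.235)):
    m=(Q[:,2]>lo)&(Q[:,2]<hi)&(abs(Q[:,0]-.48)<.035)&(abs(Q[:,1]+.27)<.035);q=Q[m]
    if len(q):print(lo,m.sum(),q.min(0).round(3),q.max(0).round(3))
s=ctrl.state();p=s["tool_pos"];print(p,rows([np.array(w)-p for w in([.477,-.272,.292],)],s["ee_rot"]))
E
```

```text
tool_pos: [0.5507, -0.0173, 0.1747]
ft_force: [0.5, -0.9, -1.0]
finger_force: 89.6
tool_pos: [0.5316, -0.0449, 0.1747]
ft_force: [5.3, 12.2, -0.4]
finger_force: 91.4
tool_pos: [0.4998, -0.0343, 0.175]
ft_force: [6.1, 5.0, -0.3]
finger_force: 90.7
tool_pos: [0.4967, -0.0074, 0.1742]
ft_force: [1.4, -0.3, -0.6]
finger_force: 89.7
tool_pos: [0.4956, -0.0081, 0.292]
ft_force: [0.1, 1.0, -0.7]
finger_force: 89.5
tool_pos: [0.4756, -0.2715, 0.291]
ft_force: [1.8, -1.0, -1.2]
finger_force: 89.7
time_s: 24.48
tool_pos: [0.4769, -0.2693, 0.2911]
ft_force: [-0.2, 0.2, -0.5]
finger_force: 89.6
0.165 34 [ 0.477 -0.277  0.168] [ 0.499 -0.259  0.179]
0.18 62 [ 0.476 -0.273  0.18 ] [ 0.498 -0.256  0.2  ]
0.2 70 [ 0.477 -0.28   0.2  ] [ 0.497 -0.258  0.22 ]
0.22 44 [ 0.477 -0.279  0.22 ] [ 0.495 -0.259  0.235]
[ 0.47696326 -0.26938821  0.29122092] [[-0.001, -0.002, -0.001]]
```

View pics/nuts3.png

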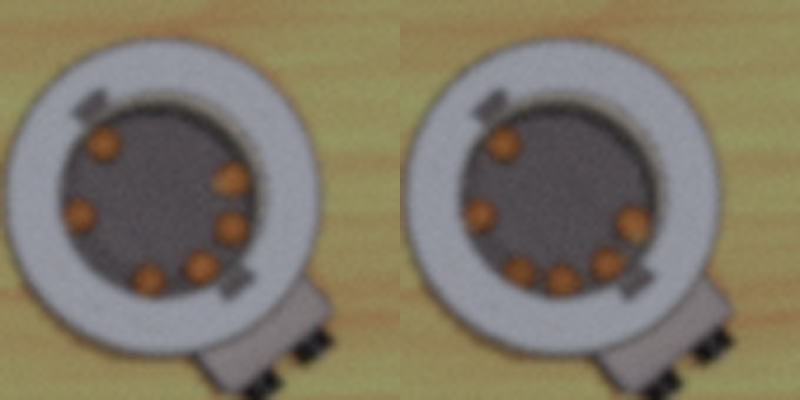

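The nuts keep shifting clockwise. For every order-preserving match with the first picture, at least four are over 15 mm from their start, and the pestle stood in the pan with them like that, so the stir is done. The pestle has slid about 9 mm sideways in the pads but hangs upright. Set it down.

```bash
python3 -m pendant '{"translation":[[0,0,0.03],[0,0,0.07],[0,0,0.11],[0,0,0.145],[0,0,0.158]],"dr":[[0,0,0],[0,0,0],[0,0,0],[0,0,0],[0,0,0]]}'|grep -E "pos|force"
python3 -m pendant '{"translation":[[0,0,0.003],[0,0,0.005],[0,0,0.007],[0,0,0.007]],"dr":[[0,0,0],[0,0,0],[0,0,0],[0,0,0]]}'
```

```text
tool_pos: [0.4761, -0.2695, 0.1317]
ft_force: [0.3, 0.0, -1.1]
finger_force: 89.6
time_s: 25.7
tool_pos: [0.4768, -0.2704, 0.1268]
ee_rot: [0.219, 0.976, 0.0, 0.0]
ft_force: [0.5, 0.8, -1.3]
gripper_width: 0.0202
finger_force: 89.6
```

```bash
python3 -m pendant '{"translation":[[0,0,0.001],[0,0,0.002],[0,0,0.002]],"dr":[[0,0,0],[0,0,0],[0,0,0]]}'
python3 - <<'E'
from h import *
a,ds=save("scene","scene6");Q=pts("scene",ds).reshape(-1,3)
for lo,hi in((0.004,.03),(.03,.05),(.05,.08),(.08,.1)):
    m=(Q[:,2]>lo)&(Q[:,2]<hi)&(abs(Q[:,0]-.48)<.035)&(abs(Q[:,1]+.27)<.035);q=Q[m]
    if len(q):print(lo,m.sum(),q.min(0).round(3),q.max(0).round(3))
E
```

```text
time_s: 26.08
tool_pos: [0.4765, -0.2704, 0.1243]
ee_rot: [0.219, 0.976, -0.0, -0.0]
ft_force: [-0.1, 0.5, -1.7]
gripper_width: 0.0199
finger_force: 89.6
0.004 55 [ 0.479 -0.277  0.005] [ 0.498 -0.259  0.03 ]
0.03 48 [ 0.476 -0.278  0.03 ] [ 0.496 -0.26   0.05 ]
0.05 68 [ 0.474 -0.276  0.05 ] [ 0.494 -0.259  0.08 ]
0.08 40 [ 0.472 -0.273  0.08 ] [ 0.493 -0.258  0.1  ]
```

```bash
python3 -m pendant '{"translation":[[0,0,0.001],[0,0,0.002],[0,0,0.002]],"dr":[[0,0,0],[0,0,0],[0,0,0]]}'|grep -E "pos|force"
python3 -m pendant '{"translation":[[0,0,0.001],[0,0,0.001]],"dr":[[0,0,0],[0,0,0]]}'|grep -E "pos|force"
```

```text
tool_pos: [0.4773, -0.2709, 0.1234]
ft_force: [-2.4, 1.6, 19.4]
finger_force: 91.9
tool_pos: [0.4778, -0.2712, 0.1232]
ft_force: [-3.5, 3.1, 35.7]
finger_force: 93.5
```

```bash
python3 -m pendant '{"translation":[[0,0,-0.0015],[0,0,-0.0015]],"dr":[[0,0,0],[0,0,0]]}' 255 20|grep -E "pos|force"
python3 -m pendant '{"translation":[[0,0,0],[0,0,0],[0,0,0],[0,0,0],[0,0,0]],"dr":[[0,0,0],[0,0,0],[0,0,0],[0,0,0],[0,0,0]]}' 0 20|grep -E "pos|force|width"
python3 - <<'E'
from h import *
a,ds=save("scene","scene7");Q=pts("scene",ds).reshape(-1,3)
for lo,hi in((0.004,.03),(.03,.05),(.05,.08),(.08,.1),(.1,.13),(.13,.16)):
    m=(Q[:,2]>lo)&(Q[:,2]<hi)&(abs(Q[:,0]-.48)<.025)&(abs(Q[:,1]+.27)<.025);q=Q[m]
    if len(q):print(lo,m.sum(),q.min(0).round(3),q.max(0).round(3))
E
```

```text
tool_pos: [0.477, -0.2707, 0.1235]
ft_force: [-1.2, 0.7, 11.7]
finger_force: 90.6
tool_pos: [0.4765, -0.2704, 0.1228]
ft_force: [-0.6, 0.3, 0.3]
gripper_width: 0.0853
finger_force: 0.0
0.004 58 [ 0.478 -0.277  0.004] [ 0.501 -0.261  0.03 ]
0.03 40 [ 0.481 -0.274  0.03 ] [ 0.503 -0.26   0.049]
0.05 65 [ 0.484 -0.275  0.05 ] [ 0.501 -0.258  0.08 ]
0.08 41 [ 0.482 -0.276  0.082] [ 0.503 -0.259  0.099]
0.1 68 [ 0.486 -0.274  0.1  ] [ 0.503 -0.258  0.13 ]
0.13 65 [ 0.487 -0.28   0.131] [ 0.504 -0.258  0.154]
```

```bash
python3 -m pendant '{"translation":[[0,0,-0.02],[0,0,-0.06],[0,0,-0.11],[0,0,-0.165]],"dr":[[0,0,0],[0,0,0],[0,0,0],[0,0,0]]}'|grep -E "pos"
python3 -m pendant '{"translation":[[0.012,0.055,0],[0.025,0.11,0],[0.038,0.165,0],[0.05,0.22,0],[0.063,0.275,0]],"dr":[[0,0,-0.06],[0,0,-0.12],[0,0,-0.18],[0,0,-0.25],[0,0,-0.311]]}'|grep -E "pos"
python3 - <<'E'
from h import *
from rows import rows
for c in("top","scene"):
    a,ds=save(c,c+"8");Q=pts(c,ds).reshape(-1,3)
    for lo,hi in((0.004,.03),(.03,.06),(.06,.1),(.1,.13),(.14,.16)):
        m=(Q[:,2]>lo)&(Q[:,2]<hi)&(abs(Q[:,0]-.49)<.03)&(abs(Q[:,1]+.27)<.03);q=Q[m]
        if len(q):print(c,lo,m.sum(),q.min(0).round(3),q.max(0).round(3))
s=ctrl.state();p=s["tool_pos"];print(p,s["ee_rot"],rows([np.array(w)-p for w in([.543,.2785,.292],)],s["ee_rot"]))
E
```

```text
tool_pos: [0.4761, -0.2703, 0.2891]
tool_pos: [0.537, 0.0071, 0.288]
top 0.004 33 [ 0.474 -0.27   0.004] [ 0.494 -0.262  0.03 ]
top 0.03 48 [ 0.473 -0.278  0.031] [ 0.496 -0.263  0.06 ]
top 0.06 52 [ 0.475 -0.274  0.061] [ 0.495 -0.266  0.1  ]
top 0.1 52 [ 0.475 -0.276  0.1  ] [ 0.495 -0.266  0.13 ]
top 0.14 92 [ 0.474 -0.291  0.14 ] [ 0.494 -0.268  0.155]
scene 0.004 50 [ 0.479 -0.277  0.004] [ 0.5   -0.26   0.028]
scene 0.03 71 [ 0.479 -0.277  0.03 ] [ 0.5  -0.26  0.06]
scene 0.06 88 [ 0.48 -0.28  0.06] [ 0.499 -0.263  0.1  ]
scene 0.1 70 [ 0.48  -0.279  0.101] [ 0.499 -0.263  0.13 ]
scene 0.14 52 [ 0.479 -0.285  0.14 ] [ 0.498 -0.263  0.154]
[0.53764208 0.01166508 0.28746248] [ 6.00881300e-02  9.98192929e-01  5.05628395e-04 -1.93632730e-04] [[0.027, 0.266, -0.004]]
```

The pestle stands upright. Now the steel lid.

```bash
python3 -m pendant '{"translation":[[0.006,0.055,0],[0.011,0.11,0],[0.017,0.165,0],[0.022,0.22,0.03],[0.027,0.265,0.08]],"dr":[[0,0,0],[0,0,0],[0,0,0],[0,0,0],[0,0,0]]}'|grep -E "pos"
python3 -m pendant '{"translation":[[0,0,0.03],[0,0,0.06],[0,0,0.06]],"dr":[[0,0,0],[0,0,0],[0,0,0]]}'|grep -E "pos"
python3 - <<'E'
from h import *
from rows import rows
s=ctrl.state();p=s["tool_pos"];print(p,s["ee_rot"],rows([np.array(w)-p for w in([.543,.2785,.060],)],s["ee_rot"]))
E
```

```text
tool_pos: [0.5448, 0.2709, 0.2118]
tool_pos: [0.5433, 0.2673, 0.1499]
[0.54334449 0.26725235 0.14989902] [ 0.0649041   0.99788955 -0.00135647 -0.00143663] [[0.002, 0.011, 0.09]]
```

```bash
python3 -m pendant '{"translation":[[0.001,0.011,0.02],[0.001,0.011,0.045],[0.001,0.011,0.07],[0.001,0.011,0.088],[0.001,0.011,0.088]],"dr":[[0,0,0],[0,0,0],[0,0,0],[0,0,0],[0,0,0]]}'|grep -E "pos|force|rot"
python3 -m pendant '{"translation":[[0,0,0],[0,0,0],[0,0,0],[0,0,0],[0,0,0]],"dr":[[0,0,0],[0,0,0],[0,0,0],[0,0,0],[0,0,0]]}' 255 100
python3 -m pendant '{"translation":[[0,0,0],[0,0,0],[0,0,0]],"dr":[[0,0,0],[0,0,0],[0,0,0]]}'
```

```text
tool_pos: [0.5445, 0.279, 0.0629]
ee_rot: [0.065, 0.998, -0.0, -0.001]
ft_force: [0.7, 0.4, -0.3]
finger_force: 0.0
time_s: 31.15
tool_pos: [0.5451, 0.2791, 0.0643]
ee_rot: [0.065, 0.998, 0.0, 0.0]
ft_force: [-1.4, -1.2, 6.6]
gripper_width: 0.0181
finger_force: 98.6
time_s: 31.52
tool_pos: [0.5451, 0.2791, 0.0643]
ee_rot: [0.065, 0.998, 0.0, 0.0]
ft_force: [-1.5, -0.5, 7.4]
gripper_width: 0.0184
finger_force: 98.6
```

```bash
python3 -m pendant '{"translation":[[0,0,-0.02],[0,0,-0.06],[0,0,-0.11],[0,0,-0.16],[0,0,-0.19]],"dr":[[0,0,0],[0,0,0],[0,0,0],[0,0,0],[0,0,0]]}'|grep -E "pos|force|width"
python3 - <<'E'
from h import *
from rows import rows
for cam,c in(("top",(.5207,-.0216)),("scene",(.5246,-.0196))):
    p=ctrl.camera_params(cam);K=np.array(p["K"]);R=np.array(p["rotation"])
    from scipy.spatial.transform import Rotation as Ro
    R=R if R.shape==(3,3) else Ro.from_quat(R).as_matrix()
    g=cv2.cvtColor(cv2.imread(f"pics/{cam}0.png"),cv2.COLOR_BGR2GRAY).astype(np.float32)
    A=np.arange(-180,180,1.);acc=np.zeros(len(A))
    for r in(.0535,.055,.0565):
        W=np.c_[c[0]+r*np.cos(np.radians(A)),c[1]+r*np.sin(np.radians(A)),np.full(len(A),.118)]
        q=(W-p["position"])@R;u=K[0,0]*q[:,0]/-q[:,2]+K[0,2];v=K[1,1]*-q[:,1]/-q[:,2]+K[1,2]
        acc+=cv2.remap(g,u.astype(np.float32)[None],v.astype(np.float32)[None],cv2.INTER_LINEAR)[0]/3
    for lo,hi in((15,60),(-165,-120)):
        m=(A>=lo)&(A<=hi);w=np.clip(np.percentile(acc[m],80)-acc[m]-15,0,None);print(cam,lo,(w*A[m]).sum()/w.sum(),acc[m][::3].round())
s=ctrl.state();p=s["tool_pos"];print(p,s["ee_rot"],rows([np.array(w)-p for w in([.5205,-.021,.25],)],s["ee_rot"]))
E
```

```text
tool_pos: [0.5453, 0.2788, 0.2577]
ft_force: [0.6, -0.0, -2.3]
gripper_width: 0.0185
finger_force: 97.8
top 15 36.95932425735469 [141. 141. 140. 133. 113.  83.  76.  76.  76.  74.  93. 124. 140. 143.
 144. 143.]
top -165 -141.24872089766845 [144. 143. 143. 141. 131. 101.  81.  81.  79.  78.  83. 108. 134. 142.
 143. 142.]
scene 15 39.515563532674925 [148. 146. 148. 149. 140. 129. 127. 125. 124. 123. 124. 130. 143. 149.
 147. 145.]
scene -165 -142.46032581561835 [107. 105. 104. 103.  94.  79.  73.  73.  74.  73.  79.  93. 102. 106.
 106. 106.]
[0.54531254 0.27883834 0.25766785] [0.0651453  0.9978745  0.0010744  0.00119394] [[-0.014, -0.301, 0.007]]
```

```bash
python3 -m pendant '{"translation":[[-0.003,-0.055,0],[-0.006,-0.11,0],[-0.008,-0.165,0],[-0.011,-0.22,0],[-0.013,-0.275,0]],"dr":[[0,0,-0.16],[0,0,-0.32],[0,0,-0.48],[0,0,-0.64],[0,0,-0.796]]}'|grep -E "pos|force|rot"
python3 -m pendant '{"translation":[[0,0,0],[0,0,0],[0,0,0]],"dr":[[0,0,0],[0,0,0],[0,0,0]]}'|grep -E "pos|force|rot"
python3 - <<'E'
from h import *
from rows import rows
s=ctrl.state();p=s["tool_pos"];print(p,s["ee_rot"],s["joint_pos"].round(2),rows([np.array(w)-p for w in([.5205,-.021,.25],)],s["ee_rot"]))
for c in("top","scene"):
    a,ds=save(c,c+"9");Q=pts(c,ds).reshape(-1,3)
    h=p[2]-.0163
    for n,lo,hi in(("handle",h+.009,h+.018),("disc",h-.027,h-.014)):
        m=(Q[:,2]>lo)&(Q[:,2]<hi)&(np.hypot(Q[:,0]-p[0],Q[:,1]-p[1])<.085);q=Q[m]
        if len(q)<9: continue
        k=(q[:,:2]*1000).astype(np.float32)
        print(c,n,m.sum(),cv2.minAreaRect(k) if n=="handle" else cv2.minEnclosingCircle(k),np.median(q[:,2]))
E
```

```text
tool_pos: [0.5217, 0.0026, 0.255]
ee_rot: [-0.329, 0.944, 0.0, 0.001]
ft_force: [0.9, -0.3, -0.9]
finger_force: 98.0
tool_pos: [0.5222, 0.0057, 0.2541]
ee_rot: [-0.327, 0.945, 0.0, 0.0]
ft_force: [0.5, -0.4, -1.0]
finger_force: 98.0
[0.52217868 0.00566177 0.25405605] [-3.27348696e-01  9.44903597e-01  7.48719831e-05  1.35610205e-04] [-0.54  0.18  0.46  1.97 -0.1   1.01  2.21] [[0.018, -0.02, 0.004]]
scene handle 216 ((521.8832397460938, 8.487529754638672), (68.39970397949219, 42.59041213989258), 18.392257690429688) 0.254438708051524
scene disc 1358 ((521.9002075195312, 5.705241680145264), 66.31863403320312) 0.22097088078509436
```

View pics/scene9.png

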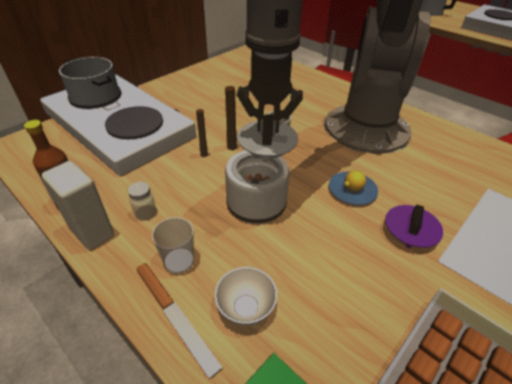

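The lid is held level at about (268,138), behind the mouth (257,172); handle yaw 38.2° matches the slots. Shift over and lower to just above the rim.

```bash
python3 -m pendant '{"translation":[[0.007,-0.011,0],[0.0145,-0.021,0.01],[0.0145,-0.021,0.03],[0.0145,-0.021,0.05],[0.0145,-0.021,0.062]],"dr":[[0,0,0],[0,0,0],[0,0,0],[0,0,0],[0,0,0]]}'|grep -E "pos|force|rot"
python3 -m pendant '{"translation":[[0,0,0],[0,0,0]],"dr":[[0,0,0],[0,0,0]]}'|grep -E "pos|force|rot"
python3 - <<'E'
from h import *
s=ctrl.state();p=s["tool_pos"];print(p)
a,ds=save("scene","scene10");Q=pts("scene",ds).reshape(-1,3)
h=p[2]-.0163
m=(Q[:,2]>h-.027)&(Q[:,2]<h-.014)&(np.hypot(Q[:,0]-p[0],Q[:,1]-p[1])<.085);q=Q[m]
print(cv2.minEnclosingCircle((q[:,:2]*1000).astype(np.float32)),np.median(q[:,2]))
E
```

```text
tool_pos: [0.5232, -0.0218, 0.1903]
ee_rot: [-0.327, 0.945, -0.0, -0.001]
ft_force: [0.3, -0.0, -2.0]
finger_force: 98.1
tool_pos: [0.524, -0.0211, 0.1922]
ee_rot: [-0.327, 0.945, -0.0, 0.0]
ft_force: [-0.0, 0.4, -1.2]
finger_force: 98.1
[ 0.52398225 -0.02109805  0.19217621]
((523.6937866210938, -21.63707733154297), 66.7271728515625) 0.15915133795437184
```

```bash
python3 -m pendant '{"translation":[[-0.001,0.0005,0.004],[-0.001,0.0005,0.009],[-0.001,0.0005,0.013],[-0.001,0.0005,0.015],[-0.001,0.0005,0.015]],"dr":[[0,0,0],[0,0,0],[0,0,0],[0,0,0],[0,0,0]]}'
python3 - <<'E'
from cell import ctrl
print(ctrl.state()["moment"])
E
```

```text
time_s: 34.8
tool_pos: [0.5241, -0.0199, 0.1766]
ee_rot: [-0.327, 0.945, -0.0, -0.0]
ft_force: [0.7, -0.4, -0.9]
gripper_width: 0.0182
finger_force: 98.1
[ 0.00653255 -0.00733641 -0.01496294]
```

```bash
python3 -m pendant '{"translation":[[0,0,0.002],[0,0,0.004],[0,0,0.006],[0,0,0.007],[0,0,0.007]],"dr":[[0,0,0],[0,0,0],[0,0,0],[0,0,0],[0,0,0]]}'|grep -E "pos|force"
python3 -c "
from cell import ctrl
print(ctrl.state()['moment'])"
```

```text
tool_pos: [0.5242, -0.0199, 0.1697]
ft_force: [-0.3, -0.5, 1.2]
finger_force: 98.2
[0.01061411 0.17479574 0.0214643 ]
```

```bash
python3 -m pendant '{"translation":[[0,0,0.002],[0,0,0.004],[0,0,0.006],[0,0,0.008],[0,0,0.008]],"dr":[[0,0,0],[0,0,0],[0,0,0],[0,0,0],[0,0,0]]}'|grep -E "pos|force"
python3 -m pendant '{"translation":[[0,0,0.001],[0,0,0.001]],"dr":[[0,0,0],[0,0,0]]}'
python3 -c "
from cell import ctrl
print(ctrl.state()['moment'])"
```

```text
tool_pos: [0.5242, -0.0199, 0.1616]
ft_force: [0.2, 1.1, 3.2]
finger_force: 98.6
time_s: 36.3
tool_pos: [0.5243, -0.0199, 0.1611]
ee_rot: [-0.327, 0.945, 0.0, 0.0]
ft_force: [-3.6, 0.2, 10.9]
gripper_width: 0.0185
finger_force: 100.2
[0.09329744 0.81486006 0.01720352]
```

```bash
python3 -m pendant '{"translation":[[0,-0.0003,-0.0005],[0.0001,-0.0006,-0.0005],[0.0002,-0.0009,-0.0005],[0.0004,-0.0011,-0.0005],[0.0005,-0.0014,-0.0005]],"dr":[[0,0,0.15],[0,0,0.3],[0,0,0.45],[0,0,0.6],[0,0,0.75]]}'|grep -E "pos|force|rot|width"
python3 -c "
from cell import ctrl
print(ctrl.state()['moment'],ctrl.state()['joint_pos'].round(2))"
```

```text
tool_pos: [0.5247, -0.0212, 0.1613]
ee_rot: [0.044, 0.999, 0.0, 0.0]
ft_force: [-1.3, 0.6, 4.4]
gripper_width: 0.0181
finger_force: 98.8
[0.21266962 0.2503603  0.14494692] [-0.59  0.34  0.62  2.06 -0.27  0.82  1.67]
```

```bash
python3 -m pendant '{"translation":[[0,-0.0003,0],[0.0001,-0.0006,0],[0.0002,-0.0009,0],[0.0004,-0.0011,0],[0.0005,-0.0013,0]],"dr":[[0,0,0.15],[0,0,0.3],[0,0,0.45],[0,0,0.6],[0,0,0.7]]}'|grep -E "pos|force|rot|width"
python3 -m pendant '{"translation":[[0,0,0],[0,0,0.0005]],"dr":[[0,0,0.03],[0,0,0.05]]}'|grep -E "pos|force|rot|width"
python3 -c "
from cell import ctrl
print(ctrl.state()['moment'],ctrl.state()['joint_pos'].round(2))"
```

```text
tool_pos: [0.5243, -0.0225, 0.1613]
ee_rot: [0.384, 0.923, -0.0, 0.0]
ft_force: [0.1, 0.9, 3.7]
gripper_width: 0.0181
finger_force: 98.8
tool_pos: [0.5243, -0.0226, 0.161]
ee_rot: [0.405, 0.915, 0.0, 0.0]
ft_force: [-3.4, -0.4, 17.2]
gripper_width: 0.0179
finger_force: 100.6
[-0.02972828  0.83919902  0.25305081] [-0.73  0.39  0.8   2.07 -0.38  0.83  1.03]
```

```bash
python3 -m pendant '{"translation":[[0,0,-0.0003],[0,0,-0.0003],[0,0,-0.0003]],"dr":[[0,0,0.01],[0,0,0.01],[0,0,0.01]]}'|grep -E "pos|force|rot|time"
python3 - <<'E'
from h import *
print(ctrl.state()["moment"])
a,d=save("scene","scene11");cv2.imwrite("pics/end.png",cv2.resize(a[60:260,130:396],(798,600),interpolation=cv2.INTER_CUBIC)[:,:,::-1])
E
```

```text
time_s: 38.17
tool_pos: [0.5242, -0.0226, 0.1612]
ee_rot: [0.409, 0.913, 0.0, 0.0]
ft_force: [-1.3, -1.0, 6.4]
finger_force: 99.2
[-0.03644029  0.15974393  0.24299377]
```

View pics/end.png

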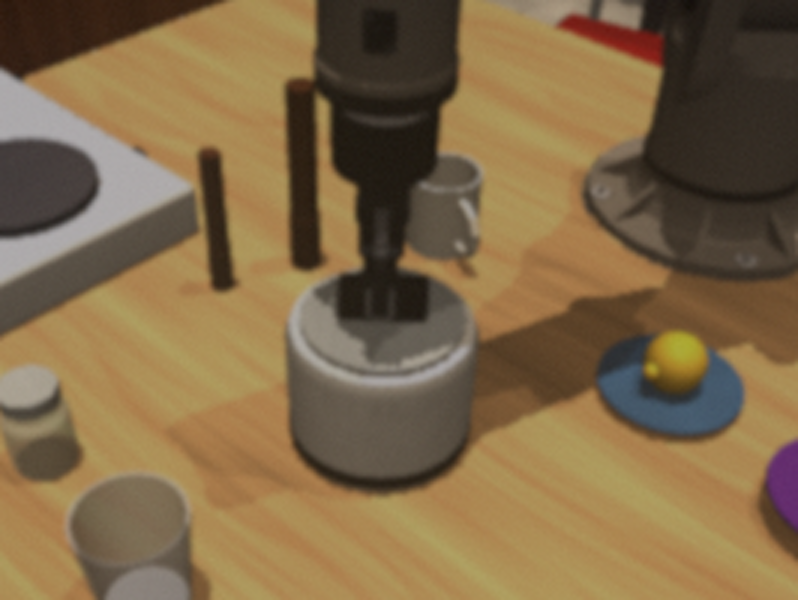

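The lid sits flush and level in the collar at crop (385,320), still gripped. The short pestle stands upright at (215,220). Hand in.

```bash
python3 -c "
from cell import ctrl
print(ctrl.finish_job())"
```

```text
the job is handed in; nothing more can be done
None
```

The job is handed in with the nuts stirred, the pestle upright on the table, and the lid pressed down, twisted about 86° to the stop and still gripped; no verdict came back, and that four nuts moved over 15 mm is inferred from the pictures.

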